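# Pack the charger with its batteries

## Robot

A 6-joint arm with a two-finger parallel gripper is mounted at the origin on the work surface. World frame = base frame: x ahead of the robot, y to its left, z up, the work surface at z = 0. Lengths are in m, angles in rad, forces in N, time in s.
With the tool pointing down it reaches from about 0.35 to 0.925 m from the base axis. Payload 6.4 kg.
Tool frame: the origin (TCP) lies on the mounting face of the last link; the fingertips stand 199 mm ahead of it and the grasp point (between the pads) lies 180 mm ahead of it; z points along the fingers, y is the direction in which the jaws open and shut (so a half turn about z gives the same grasp; the last joint's range is limited). The gripper opens to 94 mm and grips with 3 to 60 N. Pads are 16 mm wide; open, the fingers measure 119 mm over their backs; the gripper's body (75 mm by 177 mm) begins 78 mm behind the grasp point.
Start: joints at [-1.419, 0.245, 1.558, -0, 1.339, -0.174], TCP at [0.208, -0.616, 0.405] pointing down, gripper open.
Joint ranges: [-3.13, 3.13], [-1.02, 2.26], [0.13, 2.54], [-0.95, 4.09], [0.21, 2.88], [-2.74, 2.74]. Speed limits (rad/s): [2.57, 2.57, 3.14, 3.14, 3.14, 3.14].

## Interface

Orientations are given as [roll, pitch, yaw] about the fixed x, y, z axes, in that order (R = Rz(yaw) Ry(pitch) Rx(roll)).
In Python, from cell import * gives the robot as it stands.
- The arm moves only by the tool arm_command, never from a script. Its arguments are lists of equal length, an entry for each row: "twist": the turn, a rotation vector about the tool's x, y, z in rad, a list of three; "delta_pos": the shift along the tool's x, y, z in m, a list of three; "claw": the opening, from 0 (shut) to 1 (fully open). In form: {"twist": [[wx, wy, wz], ...], "delta_pos": [[x, y, z], ...], "claw": [claw, ...]}. A call has 1 to 10 rows; each row is the pose to reach, as a shift and turn from the pose commanded when the call began, along the tool's axes at that moment; what a row does not reach only later rows make up. A row lasts 1/10 s, in which the tool goes at most 50 mm and 8.59 degrees, less where a joint would pass 70% of its speed; a pose out of reach is approached as far as the arm can. A call with a gripper value outside its range is refused whole. The fingers move at their own pace and stop on an object; the grip force is fixed at half the most. Time passes only in rows, so rows that repeat a pose let the fingers close. It gives the time, the measured TCP pose, the force and the opening at its end, in the units of the state.
- read_state(): the state, without advancing time (a new reading comes with each control period).
- capture(name): name is "side" or "top" or "wrist"; returns (picture, depth): 480x640x3 uint8, blue, green, red; 480x640 float32, m along the optical axis (not along the pixel's ray), 0 where there is no reading.
- get_calibration(name): a dict with "fx", "fy", "cx", "cy" (pixels), "R" (3x3) and "t" (3): a world point X has camera coordinates R X + t; the wrist camera has in their place "mount" (4x4, takes a point from camera to tool coordinates, whose origin is the TCP and whose axes are the flange's). Camera axes: x right, y down, z forward; pixel columns grow to the right and rows downward; lengths in m; the calibration is good to about 2 mm. A picture is of the moment at which its call begins: read the wrist's pose just before it. get_calibration takes no time and is no camera call.
- job_done(): hands the job in, once; it reports no verdict.
The state is a dict: "clock": time; "qpos": joint angles; "qvel": joint speeds; "tau": joint torques, N m; "ee_pos": TCP position; "tcp_rot": TCP orientation; "wrist_force": force on the tool from outside, world axes, zero at the start; "ft_torque": the same for the moment, N m; "opening": finger opening in m.
Only numpy, scipy, OpenCV 4.12 (cv2) and the standard library are available. Lean on these libraries where they do the work, as an engineer would, in place of code of your own. Each camera call takes 0.05 s, during which the arm holds its last target. There are 200 camera calls.

## Task

Take the blue charger with the yellow handle and stand it in the green stock bin between the two black battery packs. The space between them is a little too narrow, so ease it down gently to nudge them apart, until it rests upright on the bin floor with both packs still standing upright in the bin, one on either side of it.

Things in the scene. Friction and masses are not known exactly. Their poses are not given: they have to be found in the camera images.
- charger: Blue charger, yellow handle, upright on the table, 0.26-0.44 kg. Body 40 mm thick (x), 70 wide (y), 70 tall; broad faces bevelled below: flat foot 22 mm thick, full 40 from 18 mm up. On top, centred, a solid handle 14 thick (x), 50 wide (y), from 69 to 115 mm up: grip it across x. Same after a half turn. Grey and red look-alikes stand near: not wanted. Origin: centre of underside; z up.
- bin: Green open bin fixed to the table, outside 160 (x) by 110 (y) by 60 mm high, walls and floor 5 mm, inside 150 by 100. Two black packs stand in it in a row along its x, broad faces across x, 24-34 mm (roughly) between them, 14-19 mm from each to the end wall. Origin: centre of underside, on the table; inner floor 5 mm above; z up.
- pack_a: Black battery pack standing loose in the bin, 0.35 kg, about 37 mm from the bin's centre towards the bin's -x. 44 mm thick (x), 80 wide (y), 58 tall; top edges of its broad faces bevelled 8 mm in over the top 14 mm. Smooth plastic: slides on the bin floor when pushed with a few newtons. Origin: centre of underside; z up.
- pack_b: Black battery pack standing loose in the bin, 0.35 kg, about 37 mm from the bin's centre towards the bin's +x. 44 mm thick (x), 80 wide (y), 58 tall; top edges of its broad faces bevelled 8 mm in over the top 14 mm. Smooth plastic: slides on the bin floor when pushed with a few newtons. Origin: centre of underside; z up.
Not all that is in view belongs to the job. Several things have the shape of the bin; the one meant has the colours described above.

How it is judged:
At the end, for the whole second after the job is handed in: The blue charger stands at rest on the bin floor (within 10 mm of it) within 25 mm of the bin's centre along its length and 30 mm across, upright within 0.2 rad (11 degrees); each black pack stands on the bin floor (within 10 mm) on its own side of the charger, upright within 0.2 rad (z of each of charger, pack_a, pack_b in the frame of bin below 0.015 m and x of charger in the frame of bin between -0.025 and 0.025 m and y of charger in the frame of bin between -0.03 and 0.03 m and angle between each of charger, pack_a, pack_b's own z axis and vertical below 0.2 rad and linear speed of charger below 0.02 m/s and x of pack_a in the frame of bin between -0.07 and -0.025 m and x of pack_b in the frame of bin between 0.025 and 0.07 m); the robot touches nothing.
It fails at once if the charger is forced against a battery pack with more than 40 N (contact force between charger and pack_a above 40 N or contact force between charger and pack_b above 40 N).
It fails at once if a battery pack is knocked over (tilted more than 0.8 rad) (angle between any of pack_a, pack_b's own z axis and vertical above 0.8 rad).
It also fails if it takes over 40 s, if anything falls off the work surface, if the arm or the gripper's body presses on something with over 40 N, if the wrist force passes 120 N, or if a joint passes its speed limit or range.

## Working session

There is one attempt and no reset: what is moved stays moved. The work goes in short steps, Python scripts to look and compute and a tool call to move; the robot and the scene stay as the last step left them, time stands still between calls to the robot, and variables do not carry over. Pictures are saved under pics/ and viewed, about 8 in all and at most 12, crops included, and the job is handed in when it is done.

Besides the shell and the picture viewer there is one more tool, called as name(argument=value, ...) on one line, values as JSON. arm_command: Moves the arm, as the interface text tells. Its arguments: {"type":"object","properties":{"twist":{"type":"array"},"delta_pos":{"type":"array"},"claw":{"type":"array"}},"required":["twist","delta_pos","claw"]}

```bash
mkdir -p pics; ls; python3 - <<'E'
from cell import *
import cv2,numpy as np
s=read_state();print({k:np.round(v,3) for k,v in s.items()})
for n in("top","side"):
    p,d=capture(n);cv2.imwrite(f"pics/{n}0.png",p);np.save(f"{n}0.npy",d)
    print(n,get_calibration(n))
print(get_calibration("wrist"))
E
```

```text
pics
{'clock': np.float64(0.0), 'qpos': array([-1.419,  0.246,  1.559, -0.   ,  1.339, -0.174]), 'qvel': array([ 0.001, -0.001, -0.002,  0.   , -0.   , -0.001]), 'tau': array([ 0.0000e+00, -4.1583e+01, -3.1460e+01,  6.9000e-02,  3.3000e-02,
       -0.0000e+00]), 'ee_pos': array([ 0.208, -0.616,  0.404]), 'tcp_rot': array([-3.14 , -0.   ,  0.326]), 'wrist_force': array([ 0.642, -0.369,  0.389]), 'ft_torque': array([ 0.024, -0.026, -0.018]), 'opening': np.float64(0.094)}
top {'fx': 488.28655283468214, 'fy': 488.28655283468214, 'cx': 325.1689491846319, 'cy': 233.39990506855105, 'R': array([[-0.02176639, -0.9997617 ,  0.00166378],
       [-0.99058578,  0.02134158, -0.13521965],
       [ 0.13515192, -0.00459136, -0.99081425]]), 't': array([-0.00343698,  0.59931648,  0.77783109])}
side {'fx': 503.9857981473305, 'fy': 503.9857981473305, 'cx': 315.46942075335636, 'cy': 242.40370733048405, 'R': array([[-0.98666105, -0.16236072, -0.01178889],
       [-0.10124723,  0.66875697, -0.73655489],
       [ 0.12747149, -0.72553643, -0.67627503]]), 't': array([0.58748888, 0.09127463, 0.77875611])}
{'fx': 330.4035312552929, 'fy': 330.4035312552929, 'cx': 318.8930287450365, 'cy': 248.64966071206223, 'mount': array([[-1.26838109e-03, -9.57513656e-01, -2.88385141e-01,
         8.40320782e-02],
       [ 9.99998394e-01, -8.49352760e-04, -1.57814019e-03,
         5.67990330e-04],
       [ 1.26615007e-03, -2.88386680e-01,  9.57513196e-01,
         1.86685589e-02],
       [ 0.00000000e+00,  0.00000000e+00,  0.00000000e+00,
         1.00000000e+00]])}
```

View pics/top0.png

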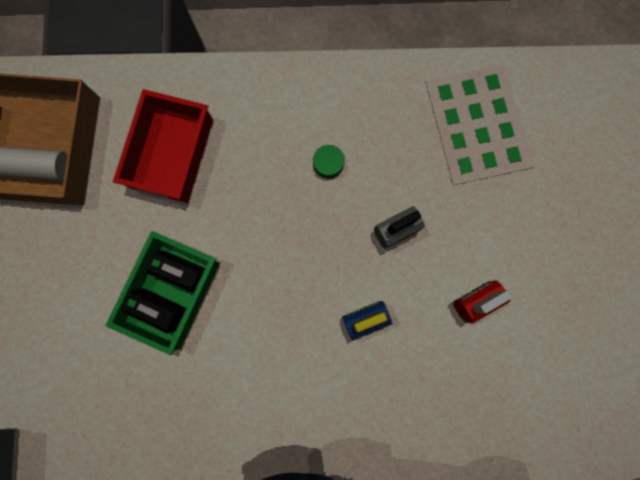

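View pics/side0.png

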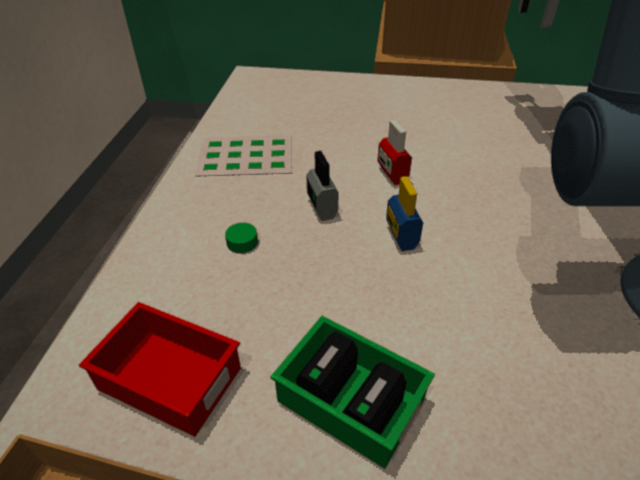

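The top view shows these candidates:
- **Chargers:** blue with yellow handle at (368,320), which is the one wanted. Grey is at (400,228) and red at (482,302).
- **Bins:** green with two black packs at (162,292), which is the one wanted. Red is at (165,145) and the brown box at (40,140).
- **Other green things:** the disc at (328,161) and the printed card at (480,125).

Next I'll measure the charger and bin and check a close crop.

```bash
cat > h.py <<'E'
import cv2,numpy as np
from scipy.spatial.transform import Rotation as Ro
from cell import *
def cam(n,s=None):
    c=get_calibration(n)
    if n=="wrist":
        T=np.eye(4);T[:3,:3]=Ro.from_euler("xyz",s["tcp_rot"]).as_matrix();T[:3,3]=s["ee_pos"]
        M=T@c["mount"];return c,M[:3,:3],M[:3,3]
    return c,c["R"].T,-c["R"].T@c["t"]
def ray(C,uv,z):
    c,R,o=C;uv=np.atleast_2d(uv).astype(float)
    d=np.c_[(uv[:,0]-c["cx"])/c["fx"],(uv[:,1]-c["cy"])/c["fy"],np.ones(len(uv))]@R.T
    return o+d*((z-o[2])/d[:,2])[:,None]
def depthpts(C,d,m):
    c,R,o=C;v,u=np.nonzero(m&(d>0));z=d[v,u]
    return o+np.c_[(u-c["cx"])/c["fx"]*z,(v-c["cy"])/c["fy"]*z,z]@R.T
def big(m):
    n,l,s,_=cv2.connectedComponentsWithStats(m.astype(np.uint8));return l==1+np.argmax(s[1:,4])
def mask(p,c):
    h,s,v=[a.astype(int) for a in cv2.split(cv2.cvtColor(p,cv2.COLOR_BGR2HSV))]
    r={"y":(22,38),"g":(45,80),"b":(100,130)}[c];return (h>=r[0])&(h<=r[1])&(s>110)&(v>40)
def rect(P): # centre, size, angle of long side
    (c,(w,h),a)=cv2.minAreaRect((P[:,:2]*1000).astype(np.float32));a=np.radians(a)
    if w<h:w,h,a=h,w,a+np.pi/2
    return np.array(c)/1000,(w,h),(a+np.pi/2)%np.pi-np.pi/2
E
python3 - <<'E'
from h import *
for n in("top","side"):
    p=cv2.imread(f"pics/{n}0.png");d=np.load(f"{n}0.npy");C=cam(n)
    y=mask(p,"y")
    if n=="side": y[:,:370]=0;y[:160]=0
    y=big(y);P=depthpts(C,d,y);print(n,"yellow n",y.sum(),"z",np.percentile(P[:,2],[5,50,95]))
    top=P[P[:,2]>.108];print(" depth rect",rect(top))
    if n=="top":print(" ray rect",rect(ray(C,np.argwhere(y)[:,::-1],.115)))
    g=mask(p,"g");g=big(g);P=depthpts(C,d,g);r=P[(P[:,2]>.052)&(P[:,2]<.07)];print(" bin rim",len(r),np.median(r[:,2]),rect(r))
    v,u=np.nonzero(g);hull=np.zeros(g.shape,np.uint8);cv2.fillPoly(hull,[cv2.convexHull(np.c_[u,v].astype(np.int32))],1)
    if n=="top":
        P=depthpts(C,d,(hull>0));c,_,a=rect(r)
        k=P[(P[:,2]>.057)];L=(k[:,:2]-c)@np.array([[np.cos(a),-np.sin(a)],[np.sin(a),np.cos(a)]])
        k=L[(abs(L[:,1])<.03)&(abs(L[:,0])<.07)]
        print(np.histogram(k[:,0],bins=np.arange(-.08,.081,.005)))
p=cv2.imread("pics/top0.png");q=cv2.imread("pics/side0.png")
cv2.imwrite("pics/crop0.png",np.hstack([cv2.resize(p[280:360,320:420],(400,320)),cv2.resize(q[170:250,355:455],(400,320))]))
E
```

```text
top yellow n 316 z [0.11005601 0.11495465 0.11739017]
 depth rect (array([ 0.45488263, -0.08077664]), (49.32373046875, 13.795784950256348), np.float64(-1.2180887700529155))
 ray rect (array([ 0.45545752, -0.08011398]), (49.8546142578125, 14.891870498657227), np.float64(-1.2315830405858605))
 bin rim 1737 0.060532320171494236 (array([0.50765009, 0.25028163]), (166.63699340820312, 117.01764678955078), np.float64(-0.4280307072485874))
(array([  0,   0,   0,   0,   0,  42, 111, 124, 120, 115, 125, 120,  82,
         0,   0,   0,   0,   0,   0,   1,  74, 114, 114, 115, 116, 117,
       117,  41,   0,   0,   0,   0]), array([-8.0000000e-02, -7.5000000e-02, -7.0000000e-02, -6.5000000e-02,
       -6.0000000e-02, -5.5000000e-02, -5.0000000e-02, -4.5000000e-02,
       -4.0000000e-02, -3.5000000e-02, -3.0000000e-02, -2.5000000e-02,
       -2.0000000e-02, -1.5000000e-02, -1.0000000e-02, -5.0000000e-03,
        6.9388939e-17,  5.0000000e-03,  1.0000000e-02,  1.5000000e-02,
        2.0000000e-02,  2.5000000e-02,  3.0000000e-02,  3.5000000e-02,
        4.0000000e-02,  4.5000000e-02,  5.0000000e-02,  5.5000000e-02,
        6.0000000e-02,  6.5000000e-02,  7.0000000e-02,  7.5000000e-02,
        8.0000000e-02]))
side yellow n 459 z [0.07753757 0.10289838 0.11594066]
 depth rect (array([ 0.45491647, -0.07937317]), (50.27812194824219, 12.991837501525879), np.float64(-1.2043416989534945))
 bin rim 0 nan (array([0., 0.]), (0.0, 0.0), np.float64(0.0))
  return _methods._mean(a, axis=axis, dtype=dtype,
  ret = ret.dtype.type(ret / rcount)
```

View pics/crop0.png

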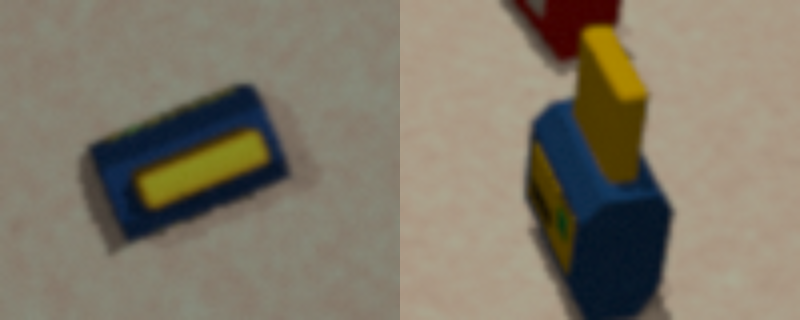

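The crop confirms a blue body with a yellow handle. Both views put the handle at about (0.455, -0.080) with its top at z 0.115 and a 50x14 mm footprint, which matches the description. The bin is at (0.508, 0.250). I'll move above the charger.

```bash
cat >> h.py <<'E'
def plan(x,y,z,yaw,s=None): # tool-frame shift and turn to a downward pose
    s=s or read_state();R=Ro.from_euler("xyz",s["tcp_rot"]);G=Ro.from_euler("xyz",[np.pi,0,yaw])
    print("delta",np.round(R.inv().apply(np.array([x,y,z])-s["ee_pos"]),4),"twist",np.round((R.inv()*G).as_rotvec(),4))
E
python3 -c "
from h import *
plan(.455,-.080,.40,1.923)"
```

```text
delta [ 0.4054 -0.4284  0.0045] twist [-1.1000e-03 -1.5000e-03 -1.5971e+00]
```

arm_command(twist=[[0,0,-1.597],[0,0,-1.597],[0,0,-1.597],[0,0,-1.597],[0,0,-1.597],[0,0,-1.597],[0,0,-1.597],[0,0,-1.597],[0,0,-1.597],[0,0,-1.597]], delta_pos=[[0.405,-0.428,0.004],[0.405,-0.428,0.004],[0.405,-0.428,0.004],[0.405,-0.428,0.004],[0.405,-0.428,0.004],[0.405,-0.428,0.004],[0.405,-0.428,0.004],[0.405,-0.428,0.004],[0.405,-0.428,0.004],[0.405,-0.428,0.004]], claw=[1,1,1,1,1,1,1,1,1,1])

```text
clock: 1.1
ee_pos: [0.4176, -0.1597, 0.4011]
tcp_rot: [3.141, 0.0, 1.832]
wrist_force: [1.1, -0.8, 0.2]
opening: 0.094
```

```bash
python3 -c "
from h import *
s=read_state();print(s['ee_pos'],s['tcp_rot'],s['clock'],s['qpos'])
plan(.455,-.080,.40,1.923)"
```

```text
[ 0.41758669 -0.15969031  0.4010834 ] [3.14142975e+00 5.88360921e-05 1.83156844e+00] 1.1 [-6.19868428e-01 -2.51856684e-01  2.06010126e+00  9.07097526e-05
  1.33319900e+00 -8.80661890e-01]
delta [0.0673 0.0567 0.0011] twist [ 0.0002  0.0001 -0.0914]
```

arm_command(twist=[[0,0,-0.09],[0,0,-0.09],[0,0,-0.09],[0,0,-0.09],[0,0,-0.09]], delta_pos=[[0.067,0.057,0],[0.067,0.057,0],[0.067,0.057,0],[0.067,0.057,0],[0.067,0.057,0]], claw=[1,1,1,1,1])

```text
clock: 1.6
ee_pos: [0.4554, -0.0832, 0.401]
tcp_rot: [-3.141, -0.0, 1.915]
wrist_force: [0.2, 0.4, -0.5]
opening: 0.094
```

```bash
python3 - <<'E'
from h import *
s=read_state();print(s['ee_pos'],s['tcp_rot'])
p,d=capture("wrist");cv2.imwrite("pics/w1.png",p);C=cam("wrist",s)
y=big(mask(p,"y"));P=depthpts(C,d,y);print(y.sum(),np.percentile(P[:,2],[5,50,95]))
c,sz,a=rect(P[abs(P[:,2]-.115)<.006]);print(c,sz,a)
for b in(a+np.pi,a):plan(*c,.275,b)
E
```

```text
[ 0.45535615 -0.08323655  0.40102425] [-3.14107525e+00 -9.90638217e-05  1.91468117e+00]
289 [0.11446956 0.11593834 0.11703113]
[ 0.45965842 -0.09430483] (21.278940200805664, 11.9932279586792) -1.2207743682751788
delta [-0.0116  0.0005  0.1261] twist [-0.0004 -0.     -0.0068]
delta [-0.0116  0.0005  0.1261] twist [-1.0000e-04  6.0000e-04  3.1348e+00]
```

The close view agrees across the grip to within 0.5 mm. Along the handle it is cut off (21 mm of 50 seen), so I'll keep the top-view value there.

arm_command(twist=[[0,0,-0.006],[0,0,-0.006],[0,0,-0.006],[0,0,-0.006],[0,0,-0.006],[0,0,-0.006],[0,0,-0.006],[0,0,-0.006],[0,0,-0.006],[0,0,-0.006]], delta_pos=[[0.003,0.0005,0.04],[0.003,0.0005,0.08],[0.003,0.0005,0.11],[0.003,0.0005,0.126],[0.003,0.0005,0.126],[0.003,0.0005,0.126],[0.003,0.0005,0.126],[0.003,0.0005,0.126],[0.003,0.0005,0.126],[0.003,0.0005,0.126]], claw=[0.6,0.6,0.6,0.6,0.6,0,0,0,0,0])

```text
clock: 2.65
ee_pos: [0.4552, -0.0796, 0.2758]
tcp_rot: [3.141, 0.001, 1.922]
wrist_force: [-0.0, -0.1, 0.0]
opening: 0.0201
```

```bash
python3 -c "
from h import *
s=read_state();print(s['ee_pos'],s['tcp_rot'],s['opening'],s['wrist_force'])"
```

```text
[ 0.45524461 -0.0795947   0.27582175] [3.14080056e+00 7.42995862e-04 1.92186763e+00] 0.020073297024124578 [-0.02546274 -0.11085828  0.0154678 ]
```

Fingers are still closing. I'll wait, then lift.

arm_command(twist=[[0,0,0],[0,0,0],[0,0,0],[0,0,0],[0,0,0],[0,0,0],[0,0,0],[0,0,0]], delta_pos=[[0,0,0],[0,0,0],[0,0,0],[0,0,-0.03],[0,0,-0.07],[0,0,-0.11],[0,0,-0.13],[0,0,-0.13]], claw=[0,0,0,0,0,0,0,0])

```text
clock: 3.45
ee_pos: [0.4556, -0.0797, 0.408]
tcp_rot: [3.137, 0.004, 1.922]
wrist_force: [0.3, -0.7, -2.7]
opening: 0.0135
```

```bash
python3 -c "
from h import *
s=read_state();print(s['ee_pos'],s['opening'],s['wrist_force'])
plan(.508,.250,.405,1.143)"
```

```text
[ 0.45559207 -0.07970404  0.40798746] 0.01351008012049239 [ 0.28155401 -0.71837516 -2.71335825]
delta [0.2916 0.1626 0.0025] twist [0.0057 0.0022 0.7789]
```

Held: opening 13.5 mm, load 2.7 N. Now I'll carry it above the bin.

arm_command(twist=[[0,0,0.09],[0,0,0.2],[0,0,0.31],[0,0,0.42],[0,0,0.53],[0,0,0.63],[0,0,0.72],[0,0,0.779],[0,0,0.779],[0,0,0.779]], delta_pos=[[0.03,0.017,0],[0.07,0.039,0],[0.11,0.061,0],[0.15,0.084,0],[0.19,0.106,0],[0.23,0.128,0],[0.265,0.148,0],[0.285,0.159,0],[0.292,0.163,0],[0.292,0.163,0]], claw=[0,0,0,0,0,0,0,0,0,0])

```text
clock: 4.45
ee_pos: [0.5073, 0.2511, 0.4029]
tcp_rot: [-3.139, 0.003, 1.145]
wrist_force: [0.2, -1.3, -2.9]
opening: 0.0136
```

```bash
python3 - <<'E'
from h import *
s=read_state();print(s['ee_pos'],s['tcp_rot'],s['opening'])
p,d=capture("wrist");cv2.imwrite("pics/w2.png",p);np.save("w2.npy",d);np.save("w2s.npy",np.r_[s['ee_pos'],s['tcp_rot']])
q,d=capture("side");cv2.imwrite("pics/s2.png",q);np.save("s2.npy",d)
cv2.imwrite("pics/v2.png",np.hstack([cv2.resize(p,(400,300)),cv2.resize(q[150:480,150:590],(400,300))]))
E
```

```text
[0.50734286 0.25108085 0.40285579] [-3.13869987e+00  2.72805269e-03  1.14527379e+00] 0.013556358448962882
```

View pics/v2.png

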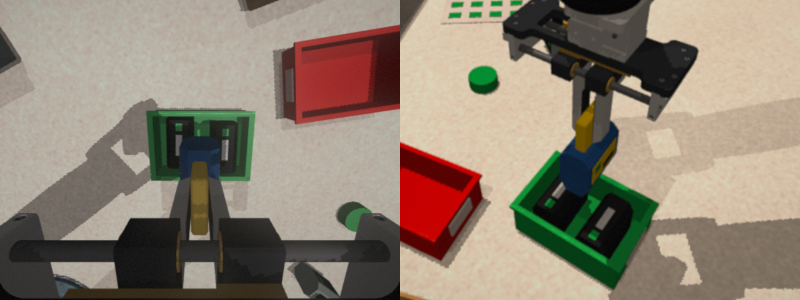

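The wrist view (left) shows the bin squared with the charger, the charger just above the gap at about (200,160) in the left half, and the packs at (178,145) and (224,145). Next I'll measure the gap and charger in the tool frame.

```bash
python3 - <<'E'
from h import *
a=np.load("w2s.npy");s=dict(ee_pos=a[:3],tcp_rot=a[3:])
p=cv2.imread("pics/w2.png");d=np.load("w2.npy");C=cam("wrist",s)
R=Ro.from_euler("xyz",s["tcp_rot"])
P=depthpts(C,d,np.ones(d.shape,bool));v,u=np.nonzero(d>0)
g=big(mask(p,"g")&(np.arange(480)[:,None]<330));L=R.inv().apply(P-s["ee_pos"])
gm=g[v,u];rim=gm&(abs(P[:,2]-.06)<.004)
print("rim",rim.sum(),rect(P[rim]))
print("rim tool y range",np.percentile(L[rim,1],[.5,99.5]),"x max",np.percentile(L[rim,0],99.5))
# long far wall angle in tool frame
far=rim&(L[:,0]>np.percentile(L[rim,0],99.5)-.006)&(abs(L[:,1])<.07);print("far wall slope",np.polyfit(L[far,1],L[far,0],1))
b=mask(p,"b");b=big(b)[v,u];print("blue y",np.percentile(L[b,1],[1,99]),"world z",np.percentile(P[b,2],[1,50,99]),"x",np.percentile(L[b,0],[1,99]))
dark=(cv2.cvtColor(p,cv2.COLOR_BGR2HSV)[...,2]<60)[v,u]
k=(P[:,2]>.061)&(P[:,2]<.067)&(abs(L[:,1])<.07)&(L[:,0]<np.percentile(L[rim,0],99.5)-.01)&(v<330)&(L[:,0]>.03)
for nm,m in(("neg",k&(L[:,1]<-.013)),("pos",k&(L[:,1]>.013))):print(nm,m.sum(),np.percentile(L[m,1],[1,50,99]),"x",np.percentile(L[m,0],[1,99]),np.median(P[m,2]),"rect",rect(L[m]))
E
```

```text
rim 1996 (array([0.48651944, 0.25994745]), (120.91675567626953, 115.70987701416016), np.float64(-0.4382457942418041))
rim tool y range [-0.08160918  0.0346001 ] x max 0.05845601283493844
far wall slope [-0.0130316   0.05497322]
blue y [-0.01907174  0.0189003 ] world z [0.13988096 0.19491639 0.19934281] x [0.00336652 0.03326371]
neg 521 [-0.04802821 -0.03289411 -0.01697944] x [0.03006845 0.04525984] 0.06430951725244671 rect (array([ 0.03762255, -0.0327967 ]), (32.2049674987793, 15.357550621032715), np.float64(-1.5656417540580616))
pos 247 [0.0242471  0.03957534 0.05453649] x [0.03009583 0.03699494] 0.06424574159580887 rect (array([0.03352127, 0.03993559]), (31.46942710876465, 7.022058010101318), np.float64(-1.5706713339119966))
```

Along the tool's y axis the pack centres are at -33 and +40 mm, so the gap is about 28.7 mm and centred at +3.6 mm. The charger is at 0, and spans ±19 mm. I'll shift by that and lower to just above the packs.

arm_command(twist=[[0,0,0],[0,0,0],[0,0,0],[0,0,0],[0,0,0],[0,0,0],[0,0,0]], delta_pos=[[0.002,0.0036,0.005],[0.002,0.0036,0.02],[0.002,0.0036,0.035],[0.002,0.0036,0.048],[0.002,0.0036,0.055],[0.002,0.0036,0.055],[0.002,0.0036,0.055]], claw=[0,0,0,0,0,0,0])

```text
clock: 5.25
ee_pos: [0.512, 0.2511, 0.3504]
tcp_rot: [3.141, -0.0, 1.143]
wrist_force: [-0.1, -0.8, -2.8]
opening: 0.0141
```

```bash
python3 - <<'E'
from h import *
s=read_state();print(s['ee_pos'],s['tcp_rot'],s['wrist_force'])
p,d=capture("wrist");C=cam("wrist",s);q,_=capture("side")
R=Ro.from_euler("xyz",s["tcp_rot"]);P=depthpts(C,d,np.ones(d.shape,bool));v,u=np.nonzero(d>0);L=R.inv().apply(P-s["ee_pos"])
b=big(mask(p,"b"))[v,u];print("blue y",np.percentile(L[b,1],[1,99]))
k=(P[:,2]>.061)&(P[:,2]<.067)&(abs(L[:,1])<.07)&(L[:,0]<.044)&(v<330)&(L[:,0]>.025)&~b
for m in(k&(L[:,1]<-.013),k&(L[:,1]>.013)):print(m.sum(),np.percentile(L[m,1],[1,50,99]))
w=(abs(P[:,2]-.06)<.004)&(L[:,0]>.02)&(L[:,0]<.045)&(abs(L[:,1])>.066)&(abs(L[:,1])<.09);
for m in(w&(L[:,1]<0),w&(L[:,1]>0)):print("rim",m.sum(),np.percentile(L[m,1],[1,50,99]))
cv2.imwrite("pics/v3.png",np.hstack([cv2.resize(p[120:420,120:520],(400,300)),cv2.resize(q[200:470,240:600],(400,300))]))
E
```

```text
[0.51196492 0.25106997 0.35035704] [ 3.14138018e+00 -1.77463232e-04  1.14288131e+00] [-0.05011855 -0.83286378 -2.84659409]
blue y [-0.01961702  0.01910714]
790 [-0.05312229 -0.03768994 -0.02244383]
428 [0.01889041 0.0343719  0.04952545]
rim 372 [-0.08789737 -0.0828913  -0.07879918]
rim 374 [0.07064222 0.0747278  0.07987732]
```

View pics/v3.png

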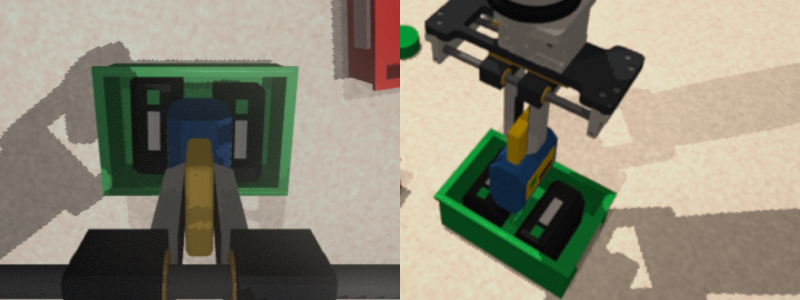

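The gap centre is now 1.6 mm towards -y from the charger, and the foot has about 3 mm to spare each side. The picture shows the charger above the gap and both packs upright. I'll correct and ease it down.

arm_command(twist=[[0,0,0],[0,0,0],[0,0,0],[0,0,0],[0,0,0],[0,0,0],[0,0,0],[0,0,0],[0,0,0],[0,0,0]], delta_pos=[[0,-0.0015,0],[0,-0.0015,0.003],[0,-0.0015,0.006],[0,-0.0015,0.009],[0,-0.0015,0.012],[0,-0.0015,0.015],[0,-0.0015,0.018],[0,-0.0015,0.02],[0,-0.0015,0.022],[0,-0.0015,0.022]], claw=[0,0,0,0,0,0,0,0,0,0])

```text
clock: 6.35
ee_pos: [0.5104, 0.2516, 0.3279]
tcp_rot: [-3.141, 0.0, 1.143]
wrist_force: [-0.3, -0.4, -2.7]
opening: 0.0137
```

arm_command(twist=[[0,0,0],[0,0,0],[0,0,0],[0,0,0],[0,0,0],[0,0,0],[0,0,0],[0,0,0],[0,0,0],[0,0,0]], delta_pos=[[0,0,0.0015],[0,0,0.003],[0,0,0.0045],[0,0,0.006],[0,0,0.0075],[0,0,0.009],[0,0,0.0105],[0,0,0.012],[0,0,0.0135],[0,0,0.015]], claw=[0,0,0,0,0,0,0,0,0,0])

```text
clock: 7.35
ee_pos: [0.5107, 0.2517, 0.3137]
tcp_rot: [3.141, -0.001, 1.143]
wrist_force: [-1.0, 0.3, 0.5]
opening: 0.0142
```

Light contact, about 3 N upward. I'll continue at the same rate.

arm_command(twist=[[0,0,0],[0,0,0],[0,0,0],[0,0,0],[0,0,0],[0,0,0]], delta_pos=[[0,0,0.0015],[0,0,0.003],[0,0,0.0045],[0,0,0.006],[0,0,0.0075],[0,0,0.009]], claw=[0,0,0,0,0,0])

```text
clock: 7.95
ee_pos: [0.5104, 0.2515, 0.3037]
tcp_rot: [-3.141, 0.001, 1.143]
wrist_force: [0.4, -0.5, -2.5]
opening: 0.0137
```

arm_command(twist=[[0,0,0],[0,0,0],[0,0,0],[0,0,0],[0,0,0],[0,0,0],[0,0,0],[0,0,0],[0,0,0],[0,0,0]], delta_pos=[[0,0,0.002],[0,0,0.004],[0,0,0.006],[0,0,0.008],[0,0,0.01],[0,0,0.012],[0,0,0.014],[0,0,0.016],[0,0,0.018],[0,0,0.019]], claw=[0,0,0,0,0,0,0,0,0,0])

```text
clock: 8.95
ee_pos: [0.5104, 0.2516, 0.285]
tcp_rot: [-3.141, 0.0, 1.143]
wrist_force: [-0.8, -0.5, -1.9]
opening: 0.0139
```

```bash
python3 - <<'E'
from h import *
s=read_state();print(s['ee_pos'],s['wrist_force'])
p,d=capture("wrist");C=cam("wrist",s);q,_=capture("side")
R=Ro.from_euler("xyz",s["tcp_rot"]);P=depthpts(C,d,np.ones(d.shape,bool));v,u=np.nonzero(d>0);L=R.inv().apply(P-s["ee_pos"])
b=big(mask(p,"b"))[v,u];print("blue y",np.percentile(L[b,1],[1,99]),"z",np.percentile(P[b,2],[1,50,95,99]))
cv2.imwrite("pics/v4.png",np.hstack([cv2.resize(p[120:420,120:520],(400,300)),cv2.resize(q[200:470,240:600],(400,300))]))
E
```

```text
[0.51043082 0.25161081 0.2849693 ] [-0.84145069 -0.46684324 -1.85064943]
blue y [-0.01964999  0.0192518 ] z [0.04564948 0.07838636 0.08117765 0.08158197]
```

View pics/v4.png

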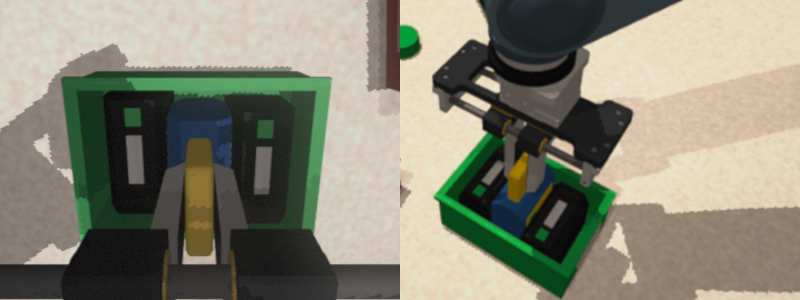

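The charger is down between the packs, both spread and upright. Its underside is about 4 mm above the bin floor, so I'll lower the last bit gently.

arm_command(twist=[[0,0,0],[0,0,0],[0,0,0],[0,0,0],[0,0,0],[0,0,0]], delta_pos=[[0,0,0.001],[0,0,0.002],[0,0,0.003],[0,0,0.0035],[0,0,0.004],[0,0,0.004]], claw=[0,0,0,0,0,0])

```text
clock: 9.65
ee_pos: [0.5105, 0.2517, 0.2812]
tcp_rot: [-3.141, 0.0, 1.143]
wrist_force: [-0.0, 0.5, -2.5]
opening: 0.0139
```

arm_command(twist=[[0,0,0],[0,0,0],[0,0,0],[0,0,0]], delta_pos=[[0,0,0.0005],[0,0,0.001],[0,0,0.0015],[0,0,0.0015]], claw=[0,0,0,0])

```text
clock: 10.05
ee_pos: [0.5107, 0.2517, 0.2807]
tcp_rot: [3.142, -0.0, 1.143]
wrist_force: [-3.6, -1.1, 5.6]
opening: 0.0137
```

Floor contact: the wrist force went from -2.5 to +5.6 N. I'll release and retreat upward.

arm_command(twist=[[0,0,0],[0,0,0],[0,0,0],[0,0,0],[0,0,0],[0,0,0],[0,0,0],[0,0,0],[0,0,0],[0,0,0]], delta_pos=[[0,0,-0.0005],[0,0,-0.0005],[0,0,-0.0005],[0,0,-0.0005],[0,0,-0.0005],[0,0,-0.01],[0,0,-0.03],[0,0,-0.06],[0,0,-0.09],[0,0,-0.12]], claw=[0.2,0.35,0.5,0.5,0.5,0.5,0.5,0.5,0.5,0.5])

```text
clock: 11.05
ee_pos: [0.5104, 0.2516, 0.4017]
tcp_rot: [3.141, -0.0, 1.143]
wrist_force: [-0.1, -0.6, -0.5]
opening: 0.0467
```

arm_command(twist=[[0,0,0],[0,0,0],[0,0,0],[0,0,0],[0,0,0],[0,0,0],[0,0,0]], delta_pos=[[-0.04,0,0],[-0.08,0,0],[-0.12,0,0],[-0.16,0,0],[-0.2,0,0],[-0.2,0,0],[-0.2,0,0]], claw=[0.5,0.5,0.5,0.5,0.5,0.5,0.5])

```text
clock: 11.75
ee_pos: [0.4274, 0.0693, 0.4006]
tcp_rot: [3.14, -0.001, 1.141]
wrist_force: [-0.5, 0.2, 0.4]
opening: 0.047
```

```bash
python3 - <<'E'
from h import *
s=read_state();print(s['clock'],s['ee_pos'],s['wrist_force'])
p,d=capture("top");q,_=capture("side");C=cam("top")
P=depthpts(C,d,np.ones(d.shape,bool));a=-.428;c=np.array([.508,.250])
L=(P[:,:2]-c)@np.array([[np.cos(a),-np.sin(a)],[np.sin(a),np.cos(a)]])
v,u=np.nonzero(d>0)
y=mask(p,"y")[v,u]&(abs(L)<.08).all(1);print("handle",y.sum(),L[y].mean(0),np.percentile(P[y,2],[5,50,95]))
for sg in(-1,1):
    m=(P[:,2]>.06)&(P[:,2]<.068)&(abs(L[:,1])<.03)&(sg*L[:,0]>.024)&(abs(L[:,0])<.07);print(m.sum(),np.percentile(L[m,0],[1,50,99]),np.polyfit(L[m,0],P[m,2],1))
cv2.imwrite("pics/v5.png",np.hstack([cv2.resize(p[210:370,90:290],(400,300)),cv2.resize(q[200:470,240:600],(400,300))]))
E
```

```text
11.75 [0.427398   0.06925489 0.40059131] [-0.47603366  0.24129809  0.35712121]
handle 384 [0.00347016 0.00082564] [0.05775421 0.1196392  0.12220492]
651 [-0.05534573 -0.03796833 -0.02451766] [-0.0110793   0.06322837]
739 [0.02792145 0.04401548 0.05978961] [-0.00422435  0.06370932]
```

View pics/v5.png

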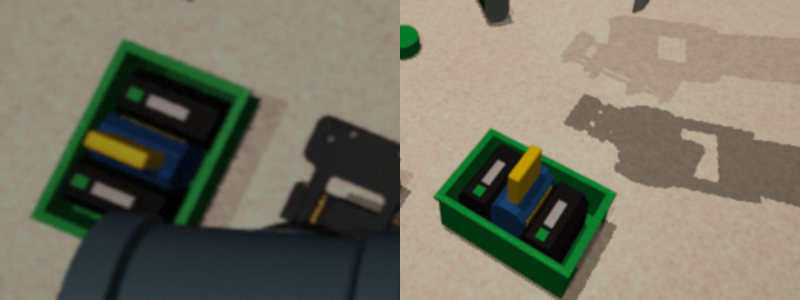

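The handle top is at z 0.120, which is the 5 mm floor plus 115 mm, so the charger is on the bin floor. Both pack tops are level at 0.063–0.064, and the arm is clear. Handing in.

```bash
python3 -c "
from cell import *
print(job_done())"
```

```text
the job is handed in; nothing more can be done
None
```

The blue charger is standing in the green bin between the two black packs, and I handed the job in at about 12 s of the 40 s allowed. I gripped it across its handle and eased it down at 15–30 mm/s, slower at the floor. The wrist force readings (taken between moves) showed only about 3 N as it pushed the packs apart, and about 8 N when I set it on the floor. Then I released it and backed the arm away.

**Last checks, all within limits:**
- **Charger:** the handle top is at z = 0.120 m, so it is on the bin floor. It sits about 3.5 mm along and 1 mm across from the bin's centre.
- **Packs:** they are at about -38 to -40 mm and +44 mm along the bin. Their tops are level at about 0.063–0.064 m, so both are upright. The edge of the -x pack was partly hidden, so its position is less exact.
- **Robot:** the gripper is clear and touching nothing.

**Where readings disagreed:**
- Two wrist-camera readings of the gap differed by about 1–2 mm. I used the closer one.
- The close-up of the handle before the grasp showed only part of its length, so I used the top camera for that direction.

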